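# Seat the flask stoppers, smallest flask first

## Robot

A 7-joint arm with a two-finger parallel gripper is mounted at the origin on a cart in front of the work surface, level with it; the furniture and walls round the work are solid. World frame = base frame: x ahead of the robot, y to its left, z up, the work surface at z = 0. Lengths are in m, angles in rad, forces in N, time in s.
With the tool pointing down it reaches from about 0.35 to 0.9 m from the base axis. Payload 7.2 kg.
Tool frame: the origin (TCP) lies between the finger pads; the fingertips stand 19 mm ahead of it and the grasp point (between the pads) is the TCP; z points along the fingers, y is the direction in which the jaws open and shut (so a half turn about z gives the same grasp; the last joint's range is limited). The gripper opens to 85 mm and grips with 20 to 120 N. Pads are 22 mm wide; open, the fingers measure 114 mm over their backs; the gripper's body (76 mm by 85 mm) begins 54 mm behind the grasp point. The pads swing forward as they close: fully open they stand 13 mm farther back than shut.
Start: joints at [1.239, 0.411, -0.013, 1.596, 0.006, 1.134, -0.082], TCP at [0.163, -0.603, 0.25] pointing down, gripper open.
Joint ranges: [-2.95, 2.95], [-0.29, 1.99], [-1.47, 1.44], [0.14, 2.54], [-1.03, 4.17], [0.13, 1.85], [-2.86, 2.86]. Speed limits (rad/s): [2.39, 2.39, 3.01, 3.01, 3.14, 3.14, 3.14].

## Interface

Orientations are given as a rotation vector (axis times angle).
In Python, from bench import bot gives the robot as it stands.
- The arm moves only by the shell command python3 -m jog 'ROWS' [OPENING] [FORCE]. ROWS is JSON, a list of rows, each an object of numbers: "dx", "dy", "dz": the shift along the world's x, y, z in cm; "rx", "ry", "rz": the turn, a rotation vector about the world's x, y, z in rad. In form: [{"dx": .., "dy": .., "dz": .., "rx": .., "ry": .., "rz": ..}, ...]. A call has 1 to 8 rows; each row is the pose to reach, as a shift and turn from the pose measured when the call began; what a row does not reach only later rows make up. A row lasts 1/10 s, in which the tool goes at most 50 mm and 8.59 degrees, less where a joint would pass 70% of its speed; a pose out of reach is approached as far as the arm can. A call with a gripper value outside its range is refused whole. OPENING is the opening in per cent of the stroke, from 0 (shut) to 100 (fully open), set as the call begins (- or left out, the last holds). The fingers move at their own pace and stop on an object; FORCE is the grip in N (left out, the last holds). Time passes only in rows, so rows that repeat a pose let the fingers close. It gives the time, the measured TCP pose, the force and the opening at its end, in the units of the state.
- bot.read_state(): the state, without advancing time (a new reading comes with each control period).
- bot.capture(name): name is "scene" or "top" or "wrist"; returns a dict with "image" (384x512x3 uint8, blue, green, red), "intrinsics" (3x3 intrinsics, pixels), "R" (3x3) and "t" (3): a world point X has camera coordinates R X + t; the wrist camera has in their place "mount" (4x4, takes a point from camera to tool coordinates, whose origin is the TCP and whose axes are the flange's). Camera axes: x right, y down, z forward; pixel columns grow to the right and rows downward; lengths in m; the calibration is good to about 2 mm. A picture is of the moment at which its call begins: read the wrist's pose just before it. There is no depth.
- bot.finish_job(): hands the job in, once; it reports no verdict.
Trained networks look in a picture, given as the dict that the camera call returned (one of the last four; its "shot" number tells which), for a name from the list of things; names that differ only in an ending like _2 or _b are one class to them, and where a whole thing is asked for, a point or a joint stands for the part that bears it (a point fixed in the world has none). Each returns a list of dicts, best first, with "p" (0 to 1); they miss things now and then, are a little off and sometimes report something else, mostly with a low value. They report only what shows in the picture. A call takes as long as a camera call. They do not tell look-alikes from the thing itself.
- bot.boxes_of(query, picture): "position" ([x, y, z] in m, in world coordinates, good to about 4 mm: the middle of the surface that is visible of it).
The state is a dict: "time": time; "joint_positions": joint angles; "joint_velocities": joint speeds; "tau": joint torques, N m; "ee_pos": TCP position; "eef_rot": TCP orientation; "force": force on the tool from outside, world axes, zero at the start; "torque": the same for the moment, N m; "width": finger opening in m.
Only numpy, scipy, OpenCV 4.12 (cv2) and the standard library are available. Lean on these libraries where they do the work, as an engineer would, in place of code of your own. Each camera call takes 0.05 s, during which the arm holds its last target. There are 200 camera calls.

## Task

The stoppers of the three conical flasks stand proud of their necks. Press on the top of each one gently with a fingertip until it is fully home on the rim, in order of size: the smallest flask first, then the medium one, then the largest. Leave the flasks standing where they are, without lifting, sliding or tipping them, and do not disturb the vial, the brown bottle or the tube beside them.

Things in the scene. Friction and masses are not known exactly. Their poses are not given: they have to be found in the camera images.
- flask_small: the small conical flask of clear glass, loose on the worktop, 75 mm across the base, 100 mm high to the rim of its narrow neck, 0.2 to 0.3 kg with its stopper; origin at the centre of its underside, z up along its axis
- stopper_small_top (a point): centre of the flat top of the small flask's stopper, on the flask's axis; the stopper's round blue head is 30 mm across and 12 mm thick; this point is 120 mm above the worktop at the start and 112 mm when the stopper is home; z up
- stopper_small (a joint): how far the small flask's stopper has been pushed down into the neck, in m: 0 = standing 8 mm proud (start), 0.008 = fully home, head resting on the glass rim; it slides under about 4 N (a little more if pushed fast), stays where it is left, and is stopped hard at 0.008
- flask_medium: the medium conical flask of clear glass, loose on the worktop, 87 mm across the base, 116 mm high to the rim of its narrow neck, 0.2 to 0.3 kg with its stopper; origin at the centre of its underside, z up along its axis
- stopper_medium_top (a point): centre of the flat top of the medium flask's stopper, on the flask's axis; the stopper's round blue head is 35 mm across and 12 mm thick; this point is 136 mm above the worktop at the start and 128 mm when the stopper is home; z up
- stopper_medium (a joint): how far the medium flask's stopper has been pushed down into the neck, in m: 0 = standing 8 mm proud (start), 0.008 = fully home, head resting on the glass rim; it slides under about 4 N (a little more if pushed fast), stays where it is left, and is stopped hard at 0.008
- flask_large: the large conical flask of clear glass, loose on the worktop, 99 mm across the base, 131 mm high to the rim of its narrow neck, 0.2 to 0.3 kg with its stopper; origin at the centre of its underside, z up along its axis
- stopper_large_top (a point): centre of the flat top of the large flask's stopper, on the flask's axis; the stopper's round blue head is 40 mm across and 12 mm thick; this point is 151 mm above the worktop at the start and 143 mm when the stopper is home; z up
- stopper_large (a joint): how far the large flask's stopper has been pushed down into the neck, in m: 0 = standing 8 mm proud (start), 0.008 = fully home, head resting on the glass rim; it slides under about 4 N (a little more if pushed fast), stays where it is left, and is stopped hard at 0.008
- clear_vial: bystander: small clear vial with a blue cap, 22 mm across, 44 mm high, standing between the flasks; origin at the centre of its underside, z up
- brown_bottle: bystander: brown bottle with a white cap, 52 mm across, 92 mm high, standing beyond the flasks; origin at the centre of its underside, z up
- capped_tube: bystander: upright tube with a blue cap, 34 mm across, 115 mm high, standing at the right of the flasks; origin at the centre of its underside, z up
There are look-alikes about, which are no part of the job. Leave any orange look-alike of the flask_large alone.

How it is judged:
By the outcome, as a careful person would: the job done as asked, in the order asked, and still so for the second after the job is handed in, with the robot touching nothing.
It also fails if it takes over 51 s, if anything falls off the work surface, if the arm or the gripper's body presses on something with over 40 N, if the wrist force passes 120 N, or if a joint passes its speed limit or range.

## Working session

There is one attempt and no reset: what is moved stays moved. The work goes in short steps, Python scripts to look and compute and a shell command to move; the robot and the scene stay as the last step left them, time stands still between calls to the robot, and variables do not carry over. Pictures are saved under pics/ and viewed, about 8 in all and at most 12, crops included, and the job is handed in when it is done.

```bash
mkdir -p pics; ls; python3 - <<'E'
from bench import bot
import cv2,numpy as np
s=bot.read_state();print(s['time'],s['ee_pos'],s['eef_rot'],s['force'],s['width'])
ims=[]
for n in("scene","top"):
    c=bot.capture(n);ims.append(c)
    cv2.imwrite(f'pics/{n}0.png',c['image'])
    for q in("stopper_small_top","stopper_medium_top","stopper_large_top","flask_small","flask_medium","flask_large","clear_vial","brown_bottle","capped_tube"):
        for d in bot.boxes_of(q,c):
            P=np.array(d['position']);p=c['intrinsics']@(c['R']@P+c['t'])
            print(n,q,round(d['p'],2),P.round(3),(p[:2]/p[2]).round())
E
```

```text
pics
0.0 [ 0.16283893 -0.60292989  0.2494492 ] [-3.11271225e+00 -4.13115878e-01  4.82579381e-04] [-0.29100868  0.46161429 -0.34936112] 0.08534858806462509
scene stopper_small_top 0.69 [ 0.551 -0.001  0.122] [177. 201.]
scene stopper_small_top 0.43 [ 0.617 -0.152  0.057] [214. 181.]
scene stopper_medium_top 0.63 [ 0.449 -0.173  0.134] [267. 186.]
scene stopper_large_top 0.8 [ 0.313 -0.138  0.153] [302. 220.]
scene stopper_large_top 0.6 [ 0.624 -0.16   0.151] [213. 148.]
scene flask_small 0.79 [ 0.542 -0.001  0.055] [182. 225.]
scene flask_medium 0.77 [ 0.444 -0.166  0.052] [265. 216.]
scene flask_medium 0.53 [ 0.551 -0.001  0.118] [177. 203.]
scene flask_large 0.9 [ 0.616 -0.151  0.059] [214. 181.]
scene flask_large 0.59 [ 0.305 -0.124  0.058] [296. 258.]
scene flask_large 0.18 [0.55  0.003 0.124] [175. 202.]
scene clear_vial 0.42 [ 0.536 -0.113  0.028] [223. 213.]
scene brown_bottle 0.77 [ 0.66  -0.004  0.053] [155. 199.]
scene capped_tube 0.68 [ 0.528 -0.236  0.105] [263. 169.]
scene capped_tube 0.41 [ 0.449 -0.174  0.132] [267. 187.]
top stopper_small_top 0.53 [ 0.558 -0.003  0.119] [203. 165.]
top stopper_medium_top 0.6 [ 0.459 -0.174  0.137] [277. 210.]
top stopper_large_top 0.66 [ 0.316 -0.142  0.148] [261. 275.]
top stopper_large_top 0.48 [ 0.632 -0.165  0.149] [275. 133.]
top flask_medium 0.86 [ 0.451 -0.176  0.042] [275. 217.]
top flask_medium 0.73 [ 0.632 -0.169  0.152] [276. 132.]
top flask_large 0.95 [ 0.618 -0.159  0.055] [270. 148.]
top flask_large 0.63 [ 0.318 -0.137  0.048] [258. 271.]
top clear_vial 0.54 [ 0.539 -0.12   0.035] [254. 181.]
top clear_vial 0.43 [ 0.447 -0.175  0.042] [275. 218.]
top brown_bottle 0.68 [ 0.666 -0.019  0.064] [214. 127.]
top capped_tube 0.51 [ 0.535 -0.242  0.114] [306. 179.]
```

```bash
python3 - <<'E'
import cv2
a=cv2.imread('pics/scene0.png')[130:300,120:350];b=cv2.imread('pics/top0.png')[90:320,160:350]
h=570
f=lambda i,s:cv2.resize(i,None,fx=s,fy=s,interpolation=cv2.INTER_CUBIC)
a=f(a,1.7);b=f(b,2.0)
import numpy as np
H=max(a.shape[0],b.shape[0]);o=np.zeros((H,a.shape[1]+b.shape[1],3),'uint8')
o[:a.shape[0],:a.shape[1]]=a;o[:b.shape[0],a.shape[1]:]=b
cv2.imwrite('pics/crop0.png',o);print(o.shape)
E
```

```text
(460, 771, 3)
```

View pics/scene0.png

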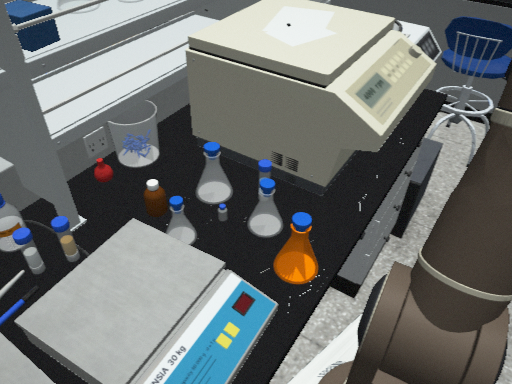

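View pics/crop0.png

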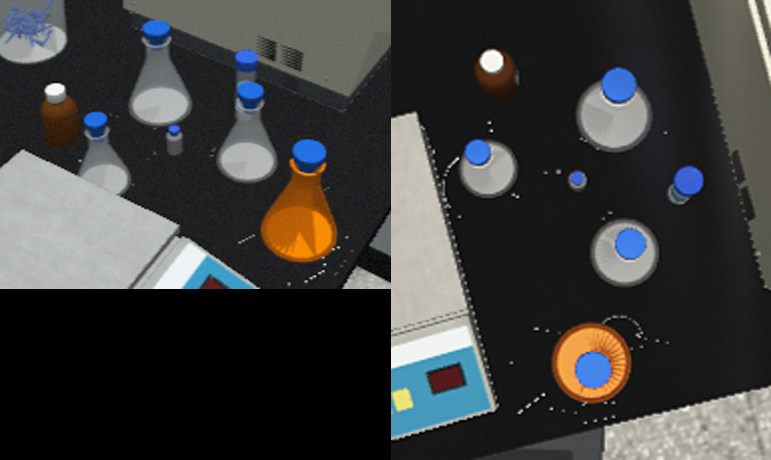

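```bash
cat >h.py <<'E'
from bench import bot
import cv2,numpy as np
def ray(c,p):
    d=c['R'].T@np.linalg.solve(c['intrinsics'],[p[0],p[1],1]);return -c['R'].T@c['t'],d
def atz(c,p,z):
    o,d=ray(c,p);return o+d*(z-o[2])/d[2]
def heads(c,A):
    # blue heads near the guesses A (list of [x,y,ztop]); position at mid-head height
    b,g,r=[c['image'][...,i].astype(int) for i in range(3)]
    m=((b>90)&(b-r>60)&(b-g>30)).astype('uint8')
    n,l,s,ce=cv2.connectedComponentsWithStats(m)
    for a in A:
        P=np.array(a,float)-[0,0,.006];p=c['intrinsics']@(c['R']@P+c['t']);p=p[:2]/p[2]
        d=np.linalg.norm(ce-p,axis=1);d[0]=1e9;d[s[:,4]<15]=1e9;i=d.argmin()
        print(ce[i].round(1),s[i,4],'d',d[i].round(1),atz(c,ce[i],P[2]).round(4))
E
python3 - <<'E'
from h import *
for n in("scene","top"):
    c=bot.capture(n);print(n,(-c['R'].T@c['t']).round(2))
    heads(c,[[.553,-.002,.12],[.455,-.174,.136],[.628,-.162,.151]])
E
```

```text
scene [-0.06  0.34  0.74]
[175.7 201.1] 132 d 2.7 [ 0.5614 -0.0037  0.114 ]
[266.7 183.8] 172 d 2.8 [ 0.4595 -0.1822  0.13  ]
[211.4 147.1] 162 d 2.7 [ 0.6375 -0.1642  0.145 ]
top [ 0.37 -0.13  1.09]
[202.8 165.6] 129 d 2.3 [ 0.5584 -0.0019  0.114 ]
[279.2 211.6] 188 d 2.9 [ 0.4555 -0.1805  0.13  ]
[273.4 131.9] 239 d 3.0 [ 0.6349 -0.1625  0.145 ]
```

View pics/top0.png

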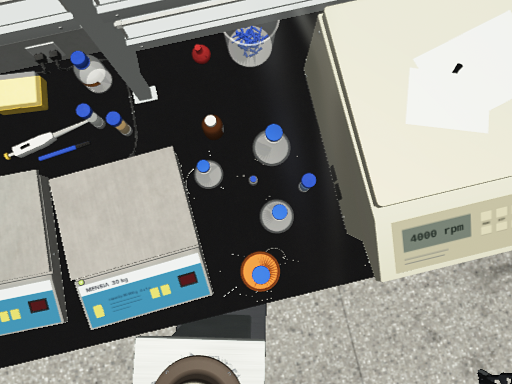

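Candidates for the large flask's stopper (scene pixels): clear flask (211,147) and orange flask (302,220). The orange one is the decoy, so I choose the clear one. The medium stopper is at (267,184), with the tube's cap behind it at (264,165). The small stopper is at (176,201), and the vial's cap is at (222,207). Both cameras agree within about 3 mm. The centrifuge is on the right, so I come in along the robot side first.

```bash
python3 -m jog '[{"dx":1,"dy":4,"dz":1},{"dx":2,"dy":8,"dz":2},{"dx":3,"dy":12,"dz":3},{"dx":4,"dy":16,"dz":4},{"dx":5,"dy":20,"dz":5},{"dx":6,"dy":24,"dz":5},{"dx":7,"dy":28,"dz":5},{"dx":8,"dy":31,"dz":5}]' 0 20
```

```text
invalid input at $[0]: expected keys dx, dy, dz, rx, ry, rz
```

```bash
python3 -m jog '[{"dx":1,"dy":4,"dz":1,"rx":0,"ry":0,"rz":0},{"dx":2,"dy":8,"dz":2,"rx":0,"ry":0,"rz":0},{"dx":3,"dy":12,"dz":3,"rx":0,"ry":0,"rz":0},{"dx":4,"dy":16,"dz":4,"rx":0,"ry":0,"rz":0},{"dx":5,"dy":20,"dz":5,"rx":0,"ry":0,"rz":0},{"dx":6,"dy":24,"dz":5,"rx":0,"ry":0,"rz":0},{"dx":7,"dy":28,"dz":5,"rx":0,"ry":0,"rz":0},{"dx":8,"dy":31,"dz":5,"rx":0,"ry":0,"rz":0}]' 0 20
```

```text
time: 1.9
ee_pos: [0.2431, -0.2911, 0.3006]
eef_rot: [3.113, 0.414, 0.0]
force: [-0.2, 0.1, 1.0]
width: -0.0
```

```bash
python3 -m jog '[{"dx":3.2,"dy":3.2,"dz":0,"rx":0,"ry":0,"rz":0},{"dx":6.5,"dy":6.5,"dz":0,"rx":0,"ry":0,"rz":0},{"dx":10,"dy":9.5,"dz":0,"rx":0,"ry":0,"rz":0},{"dx":13.5,"dy":12.5,"dz":0,"rx":0,"ry":0,"rz":0},{"dx":17,"dy":15.5,"dz":0,"rx":0,"ry":0,"rz":0},{"dx":20.5,"dy":18.5,"dz":0,"rx":0,"ry":0,"rz":0},{"dx":24,"dy":21.5,"dz":0,"rx":0,"ry":0,"rz":0},{"dx":27,"dy":24.5,"dz":0,"rx":0,"ry":0,"rz":0}]'
python3 -m jog '[{"dx":2,"dy":2,"dz":-2,"rx":0,"ry":0,"rz":0},{"dx":4.6,"dy":4.3,"dz":-5,"rx":0,"ry":0,"rz":0},{"dx":4.6,"dy":4.3,"dz":-7,"rx":0,"ry":0,"rz":0},{"dx":4.6,"dy":4.3,"dz":-8,"rx":0,"ry":0,"rz":0},{"dx":4.6,"dy":4.3,"dz":-8,"rx":0,"ry":0,"rz":0},{"dx":4.6,"dy":4.3,"dz":-8,"rx":0,"ry":0,"rz":0}]'
python3 - <<'E'
from h import *
from scipy.spatial.transform import Rotation as Ro
s=bot.read_state();c=bot.capture('wrist');cv2.imwrite('pics/w1.png',c['image'])
print(s['ee_pos'],s['force'],s['joint_positions'].round(2) if hasattr(s['joint_positions'],'round') else s['joint_positions'])
M=np.array(c['mount']);T=np.eye(4);T[:3,:3]=Ro.from_rotvec(s['eef_rot']).as_matrix();T[:3,3]=s['ee_pos']
W=np.linalg.inv(T@M);c['R']=W[:3,:3];c['t']=W[:3,3]
heads(c,[[.56,-.003,.12]])
for x in(s['ee_pos']+T[:3,2]*.019,):p=c['intrinsics']@(c['R']@x+c['t']);print('tip px',p[:2]/p[2])
E
```

```text
time: 2.7
ee_pos: [0.5147, -0.0448, 0.3007]
eef_rot: [3.113, 0.414, 0.002]
force: [-0.5, 0.3, -0.1]
width: 0.0
time: 3.3
ee_pos: [0.5608, -0.0026, 0.2217]
eef_rot: [3.113, 0.412, 0.003]
force: [0.2, -1.0, 0.0]
width: -0.0001
[ 0.56082158 -0.00259626  0.22169251] [ 0.22182073 -1.01119354  0.00774742] [ 0.37  0.39 -0.59  1.76  0.25  1.06 -1.61]
[253.4 201.1] 1231 d 2.5 [ 0.5587 -0.0016  0.114 ]
tip px [256.07978131 249.00145352]
```

View pics/w1.png

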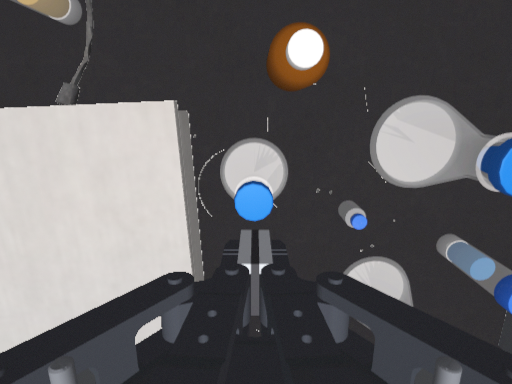

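The wrist view shows the small stopper at (253,201), straight ahead of the shut fingertips, with nothing in the way below. I go down to about 6 mm above it.

```bash
python3 -m jog '[{"dx":-0.2,"dy":0.1,"dz":-2.5,"rx":0,"ry":0,"rz":0},{"dx":-0.2,"dy":0.1,"dz":-5,"rx":0,"ry":0,"rz":0},{"dx":-0.2,"dy":0.1,"dz":-6.5,"rx":0,"ry":0,"rz":0},{"dx":-0.2,"dy":0.1,"dz":-7.5,"rx":0,"ry":0,"rz":0},{"dx":-0.2,"dy":0.1,"dz":-7.7,"rx":0,"ry":0,"rz":0},{"dx":-0.2,"dy":0.1,"dz":-7.7,"rx":0,"ry":0,"rz":0}]'
python3 -m jog '[{"dx":0,"dy":0,"dz":-0.2,"rx":0,"ry":0,"rz":0},{"dx":0,"dy":0,"dz":-0.4,"rx":0,"ry":0,"rz":0},{"dx":0,"dy":0,"dz":-0.6,"rx":0,"ry":0,"rz":0},{"dx":0,"dy":0,"dz":-0.7,"rx":0,"ry":0,"rz":0},{"dx":0,"dy":0,"dz":-0.8,"rx":0,"ry":0,"rz":0},{"dx":0,"dy":0,"dz":-0.9,"rx":0,"ry":0,"rz":0},{"dx":0,"dy":0,"dz":-1.0,"rx":0,"ry":0,"rz":0},{"dx":0,"dy":0,"dz":-1.0,"rx":0,"ry":0,"rz":0}]'
```

```text
time: 3.95
ee_pos: [0.5594, -0.0015, 0.1456]
eef_rot: [3.113, 0.411, 0.005]
force: [0.0, 0.0, 0.3]
width: -0.0002
time: 4.75
ee_pos: [0.5595, -0.0015, 0.1356]
eef_rot: [3.113, 0.411, 0.006]
force: [-0.3, -0.3, 2.6]
width: -0.0
```

```bash
python3 -m jog '[{"dx":0,"dy":0,"dz":-0.1,"rx":0,"ry":0,"rz":0},{"dx":0,"dy":0,"dz":-0.2,"rx":0,"ry":0,"rz":0},{"dx":0,"dy":0,"dz":-0.3,"rx":0,"ry":0,"rz":0},{"dx":0,"dy":0,"dz":-0.35,"rx":0,"ry":0,"rz":0},{"dx":0,"dy":0,"dz":-0.4,"rx":0,"ry":0,"rz":0},{"dx":0,"dy":0,"dz":-0.4,"rx":0,"ry":0,"rz":0}]'
python3 -m jog '[{"dx":0,"dy":0,"dz":-0.05,"rx":0,"ry":0,"rz":0},{"dx":0,"dy":0,"dz":-0.05,"rx":0,"ry":0,"rz":0}]'
```

```text
time: 5.35
ee_pos: [0.5596, -0.0016, 0.1315]
eef_rot: [3.113, 0.411, 0.006]
force: [0.2, 1.0, 2.0]
width: -0.0005
time: 5.55
ee_pos: [0.5596, -0.0016, 0.131]
eef_rot: [3.113, 0.411, 0.006]
force: [-0.6, -0.5, 3.5]
width: 0.0001
```

```bash
python3 -m jog '[{"dx":0,"dy":0,"dz":-0.05,"rx":0,"ry":0,"rz":0},{"dx":0,"dy":0,"dz":-0.05,"rx":0,"ry":0,"rz":0}]'
python3 -m jog '[{"dx":0,"dy":0,"dz":-0.05,"rx":0,"ry":0,"rz":0},{"dx":0,"dy":0,"dz":-0.05,"rx":0,"ry":0,"rz":0}]'
```

```text
time: 5.75
ee_pos: [0.5596, -0.0015, 0.1306]
eef_rot: [3.113, 0.412, 0.006]
force: [-1.6, -1.1, 6.4]
width: 0.0001
time: 5.95
ee_pos: [0.5596, -0.0016, 0.1306]
eef_rot: [3.113, 0.411, 0.006]
force: [-1.7, -0.7, 8.1]
width: 0.0
```

```bash
python3 -m jog '[{"dx":0,"dy":0,"dz":-0.1,"rx":0,"ry":0,"rz":0},{"dx":0,"dy":0,"dz":-0.1,"rx":0,"ry":0,"rz":0}]'
python3 -m jog '[{"dx":0,"dy":0,"dz":0.5,"rx":0,"ry":0,"rz":0},{"dx":0,"dy":0,"dz":2,"rx":0,"ry":0,"rz":0},{"dx":0,"dy":0,"dz":5,"rx":0,"ry":0,"rz":0},{"dx":0,"dy":0,"dz":9,"rx":0,"ry":0,"rz":0},{"dx":0,"dy":0,"dz":11,"rx":0,"ry":0,"rz":0},{"dx":0,"dy":0,"dz":11,"rx":0,"ry":0,"rz":0}]'
```

```text
time: 6.15
ee_pos: [0.5597, -0.0015, 0.1302]
eef_rot: [3.112, 0.411, 0.007]
force: [-2.3, 0.0, 9.7]
width: -0.0001
time: 6.75
ee_pos: [0.5615, -0.001, 0.2444]
eef_rot: [3.111, 0.411, 0.017]
force: [0.5, 0.0, 0.9]
width: 0.0
```

```bash
python3 -m jog '[{"dx":-2,"dy":-3.5,"dz":0,"rx":0,"ry":0,"rz":0},{"dx":-4.2,"dy":-7.5,"dz":0,"rx":0,"ry":0,"rz":0},{"dx":-6.5,"dy":-11.5,"dz":0,"rx":0,"ry":0,"rz":0},{"dx":-8.8,"dy":-15.2,"dz":0,"rx":0,"ry":0,"rz":0},{"dx":-10.4,"dy":-18,"dz":0,"rx":0,"ry":0,"rz":0},{"dx":-10.4,"dy":-18,"dz":0,"rx":0,"ry":0,"rz":0},{"dx":-10.4,"dy":-18,"dz":0,"rx":0,"ry":0,"rz":0}]'
cat >>h.py <<'E'
from scipy.spatial.transform import Rotation as Ro
def wrist(A):
    s=bot.read_state();c=bot.capture('wrist')
    print(s['ee_pos'].round(4),s['force'].round(1),s['eef_rot'].round(3))
    M=np.array(c['mount']);T=np.eye(4);T[:3,:3]=Ro.from_rotvec(s['eef_rot']).as_matrix();T[:3,3]=s['ee_pos']
    W=np.linalg.inv(T@M);c['R']=W[:3,:3];c['t']=W[:3,3];heads(c,A);return c
E
python3 - <<'E'
from h import *
c=wrist([[.4575,-.181,.136]]);cv2.imwrite('pics/w2.png',c['image'])
c=bot.capture('scene');heads(c,[[.56,-.003,.112]]);cv2.imwrite('pics/s2.png',c['image'])
a=cv2.imread('pics/scene0.png')[130:260,130:330];b=c['image'][130:260,130:330]
x=np.hstack([cv2.resize(a,None,fx=2,fy=2,interpolation=2),cv2.resize(b,None,fx=2,fy=2,interpolation=2)])
cv2.imwrite('pics/cmp2.png',np.vstack([x,np.pad(c['image'][:0],((0,0),(0,800-512),(0,0)))]))
E
```

```text
time: 7.45
ee_pos: [0.457, -0.1814, 0.2442]
eef_rot: [3.112, 0.408, 0.016]
force: [-0.3, 1.2, -0.7]
width: -0.0002
[ 0.457  -0.1814  0.2442] [-0.3  1.2 -0.7] [3.112 0.408 0.016]
[251.7 197.4] 1594 d 3.1 [ 0.4565 -0.1788  0.13  ]
[176.1 203.8] 141 d 0.4 [ 0.5611 -0.0038  0.106 ]
```

View pics/cmp2.png

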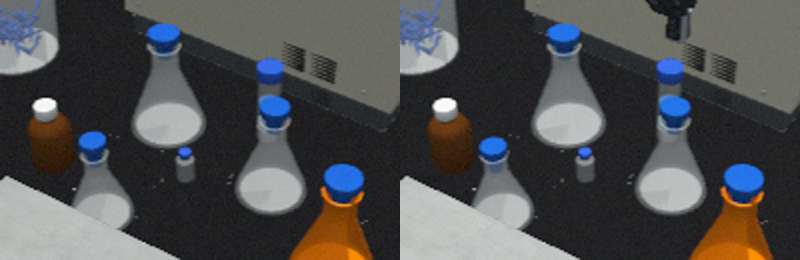

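View pics/w2.png

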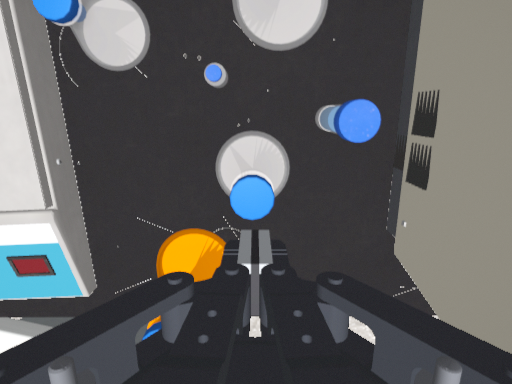

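The small flask's head dropped from row 201 to 204 and seats on the rim, with its base unmoved. The medium stopper is at (252,197) in the wrist view, straight ahead of the fingertips. Next is the medium press.

```bash
python3 -m jog '[{"dx":0,"dy":0.1,"dz":-3,"rx":0,"ry":0,"rz":0},{"dx":0,"dy":0.1,"dz":-6,"rx":0,"ry":0,"rz":0},{"dx":0,"dy":0.1,"dz":-7.6,"rx":0,"ry":0,"rz":0},{"dx":0,"dy":0.1,"dz":-8.3,"rx":0,"ry":0,"rz":0},{"dx":0,"dy":0.1,"dz":-8.5,"rx":0,"ry":0,"rz":0},{"dx":0,"dy":0.1,"dz":-8.5,"rx":0,"ry":0,"rz":0}]'
python3 -m jog '[{"dx":0,"dy":0,"dz":-0.2,"rx":0,"ry":0,"rz":0},{"dx":0,"dy":0,"dz":-0.4,"rx":0,"ry":0,"rz":0},{"dx":0,"dy":0,"dz":-0.5,"rx":0,"ry":0,"rz":0},{"dx":0,"dy":0,"dz":-0.6,"rx":0,"ry":0,"rz":0},{"dx":0,"dy":0,"dz":-0.7,"rx":0,"ry":0,"rz":0},{"dx":0,"dy":0,"dz":-0.8,"rx":0,"ry":0,"rz":0},{"dx":0,"dy":0,"dz":-0.9,"rx":0,"ry":0,"rz":0},{"dx":0,"dy":0,"dz":-1.0,"rx":0,"ry":0,"rz":0}]'
```

```text
time: 8.15
ee_pos: [0.4586, -0.1783, 0.1597]
eef_rot: [3.111, 0.416, 0.018]
force: [-0.4, 0.2, 0.2]
width: -0.0005
time: 8.95
ee_pos: [0.4588, -0.1784, 0.1498]
eef_rot: [3.111, 0.415, 0.019]
force: [0.3, 0.3, 4.3]
width: 0.0001
```

```bash
python3 -m jog '[{"dx":0,"dy":0,"dz":-0.1,"rx":0,"ry":0,"rz":0},{"dx":0,"dy":0,"dz":-0.2,"rx":0,"ry":0,"rz":0},{"dx":0,"dy":0,"dz":-0.25,"rx":0,"ry":0,"rz":0},{"dx":0,"dy":0,"dz":-0.3,"rx":0,"ry":0,"rz":0},{"dx":0,"dy":0,"dz":-0.3,"rx":0,"ry":0,"rz":0}]'
python3 -m jog '[{"dx":0,"dy":0,"dz":-0.05,"rx":0,"ry":0,"rz":0},{"dx":0,"dy":0,"dz":-0.1,"rx":0,"ry":0,"rz":0}]'
```

```text
time: 9.45
ee_pos: [0.4588, -0.1784, 0.1468]
eef_rot: [3.111, 0.415, 0.019]
force: [-0.2, 0.1, 4.1]
width: 0.0001
time: 9.65
ee_pos: [0.4589, -0.1784, 0.1462]
eef_rot: [3.111, 0.415, 0.019]
force: [-2.7, 1.6, 11.8]
width: 0.0
```

```bash
python3 -m jog '[{"dx":0,"dy":0,"dz":0.5,"rx":0,"ry":0,"rz":0},{"dx":0,"dy":0,"dz":2,"rx":0,"ry":0,"rz":0},{"dx":0,"dy":0,"dz":5,"rx":0,"ry":0,"rz":0},{"dx":0,"dy":0,"dz":9,"rx":0,"ry":0,"rz":0},{"dx":0,"dy":0,"dz":11.5,"rx":0,"ry":0,"rz":0},{"dx":0,"dy":0,"dz":11.5,"rx":0,"ry":0,"rz":0}]'
python3 -m jog '[{"dx":3,"dy":0.2,"dz":0,"rx":0,"ry":0,"rz":0},{"dx":7,"dy":0.6,"dz":0,"rx":0,"ry":0,"rz":0},{"dx":11,"dy":1,"dz":0,"rx":0,"ry":0,"rz":0},{"dx":15,"dy":1.3,"dz":0,"rx":0,"ry":0,"rz":0},{"dx":17.6,"dy":1.5,"dz":0,"rx":0,"ry":0,"rz":0},{"dx":17.6,"dy":1.5,"dz":0,"rx":0,"ry":0,"rz":0},{"dx":17.6,"dy":1.5,"dz":0,"rx":0,"ry":0,"rz":0}]'
python3 - <<'E'
from h import *
c=wrist([[.636,-.163,.151]]);cv2.imwrite('pics/w3.png',c['image'])
c=bot.capture('scene');heads(c,[[.458,-.18,.128]]);cv2.imwrite('pics/s3.png',c['image'])
E
```

```text
time: 10.25
ee_pos: [0.4604, -0.1788, 0.2646]
eef_rot: [3.108, 0.415, 0.026]
force: [0.7, 0.2, 0.1]
width: 0.0002
time: 10.95
ee_pos: [0.6358, -0.1633, 0.2628]
eef_rot: [3.109, 0.416, 0.022]
force: [-0.1, 0.4, 0.5]
width: 0.0001
[ 0.6358 -0.1633  0.2628] [-0.1  0.4  0.5] [3.109 0.416 0.022]
[252.  197.9] 2009 d 2.7 [ 0.6345 -0.1615  0.145 ]
[266.2 185.8] 196 d 1.5 [ 0.462  -0.1836  0.122 ]
```

View pics/w3.png

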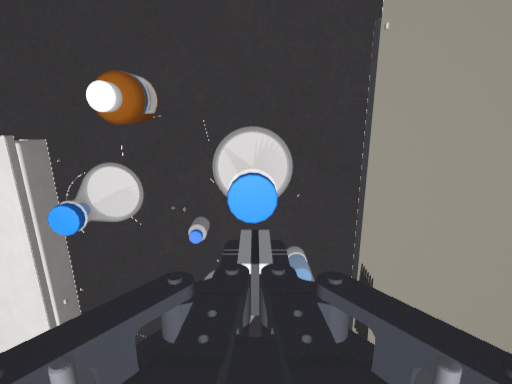

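The large clear flask's stopper is at (252,198), aligned with the fingertips, and the centrifuge is well to the right. I press it.

```bash
python3 -m jog '[{"dx":-0.1,"dy":0.1,"dz":-3,"rx":0,"ry":0,"rz":0},{"dx":-0.1,"dy":0.1,"dz":-6,"rx":0,"ry":0,"rz":0},{"dx":-0.1,"dy":0.1,"dz":-7.8,"rx":0,"ry":0,"rz":0},{"dx":-0.1,"dy":0.1,"dz":-8.5,"rx":0,"ry":0,"rz":0},{"dx":-0.1,"dy":0.1,"dz":-8.8,"rx":0,"ry":0,"rz":0},{"dx":-0.1,"dy":0.1,"dz":-8.8,"rx":0,"ry":0,"rz":0}]'
python3 -m jog '[{"dx":0,"dy":0,"dz":-0.2,"rx":0,"ry":0,"rz":0},{"dx":0,"dy":0,"dz":-0.4,"rx":0,"ry":0,"rz":0},{"dx":0,"dy":0,"dz":-0.5,"rx":0,"ry":0,"rz":0},{"dx":0,"dy":0,"dz":-0.6,"rx":0,"ry":0,"rz":0},{"dx":0,"dy":0,"dz":-0.7,"rx":0,"ry":0,"rz":0},{"dx":0,"dy":0,"dz":-0.8,"rx":0,"ry":0,"rz":0},{"dx":0,"dy":0,"dz":-0.9,"rx":0,"ry":0,"rz":0},{"dx":0,"dy":0,"dz":-1.0,"rx":0,"ry":0,"rz":0}]'
```

```text
time: 11.65
ee_pos: [0.6343, -0.1633, 0.1767]
eef_rot: [3.108, 0.414, 0.025]
force: [0.8, -0.2, 0.1]
width: 0.0003
time: 12.45
ee_pos: [0.6344, -0.1633, 0.1669]
eef_rot: [3.107, 0.414, 0.025]
force: [-1.3, -0.1, 4.7]
width: 0.0002
```

```bash
python3 -m jog '[{"dx":0,"dy":0,"dz":-0.1,"rx":0,"ry":0,"rz":0},{"dx":0,"dy":0,"dz":-0.2,"rx":0,"ry":0,"rz":0},{"dx":0,"dy":0,"dz":-0.3,"rx":0,"ry":0,"rz":0},{"dx":0,"dy":0,"dz":-0.4,"rx":0,"ry":0,"rz":0},{"dx":0,"dy":0,"dz":-0.45,"rx":0,"ry":0,"rz":0},{"dx":0,"dy":0,"dz":-0.45,"rx":0,"ry":0,"rz":0}]'
python3 -m jog '[{"dx":0,"dy":0,"dz":-0.05,"rx":0,"ry":0,"rz":0},{"dx":0,"dy":0,"dz":-0.1,"rx":0,"ry":0,"rz":0}]'
```

```text
time: 13.05
ee_pos: [0.6344, -0.1633, 0.1623]
eef_rot: [3.108, 0.414, 0.025]
force: [-0.9, 0.1, 3.5]
width: 0.0001
time: 13.25
ee_pos: [0.6345, -0.1633, 0.1617]
eef_rot: [3.107, 0.414, 0.025]
force: [-2.8, -0.5, 7.9]
width: -0.0001
```

```bash
python3 -m jog '[{"dx":0,"dy":0,"dz":-0.1,"rx":0,"ry":0,"rz":0},{"dx":0,"dy":0,"dz":-0.1,"rx":0,"ry":0,"rz":0}]'
python3 -m jog '[{"dx":0,"dy":0,"dz":0.5,"rx":0,"ry":0,"rz":0},{"dx":0,"dy":0,"dz":2,"rx":0,"ry":0,"rz":0},{"dx":0,"dy":0,"dz":5,"rx":0,"ry":0,"rz":0},{"dx":0,"dy":0,"dz":9,"rx":0,"ry":0,"rz":0},{"dx":0,"dy":0,"dz":13,"rx":0,"ry":0,"rz":0},{"dx":0,"dy":0,"dz":14,"rx":0,"ry":0,"rz":0},{"dx":0,"dy":0,"dz":14,"rx":0,"ry":0,"rz":0}]'
python3 -m jog '[{"dx":-4,"dy":0,"dz":0,"rx":0,"ry":0,"rz":0},{"dx":-8,"dy":0,"dz":0,"rx":0,"ry":0,"rz":0},{"dx":-12,"dy":0,"dz":0,"rx":0,"ry":0,"rz":0},{"dx":-16,"dy":0,"dz":0,"rx":0,"ry":0,"rz":0},{"dx":-20,"dy":0,"dz":0,"rx":0,"ry":0,"rz":0},{"dx":-24,"dy":0,"dz":0,"rx":0,"ry":0,"rz":0},{"dx":-24,"dy":0,"dz":0,"rx":0,"ry":0,"rz":0}]'
python3 - <<'E'
from h import *
c=bot.capture('scene');heads(c,[[.56,-.003,.112],[.458,-.18,.128],[.636,-.163,.143]])
a=cv2.imread('pics/scene0.png')[130:260,130:330];b=c['image'][130:260,130:330]
cv2.imwrite('pics/cmp4.png',np.hstack([cv2.resize(x,None,fx=2,fy=2,interpolation=2) for x in(a,b)]))
E
```

```text
time: 13.45
ee_pos: [0.6347, -0.1634, 0.1615]
eef_rot: [3.107, 0.413, 0.026]
force: [-2.7, 0.6, 9.0]
width: 0.0003
time: 14.15
ee_pos: [0.6356, -0.1632, 0.3044]
eef_rot: [3.105, 0.413, 0.033]
force: [0.3, 0.0, -0.2]
width: 0.0004
time: 14.85
ee_pos: [0.3904, -0.1636, 0.3029]
eef_rot: [3.106, 0.408, 0.025]
force: [0.6, -0.9, -0.1]
width: 0.0002
[176.2 203.8] 142 d 0.4 [ 0.5609 -0.0037  0.106 ]
[266.2 185.8] 196 d 1.5 [ 0.462  -0.1836  0.122 ]
[211.5 150. ] 168 d 0.2 [ 0.6367 -0.1634  0.137 ]
```

View pics/cmp4.png

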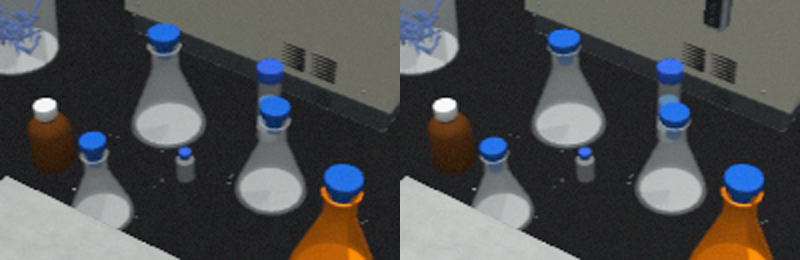

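All three heads dropped by about 3 px and sit on their rims. The flask bases, vial, bottle, tube and orange flask look unmoved.

```bash
python3 -c "
from bench import bot
print(bot.finish_job())"
```

```text
the job is handed in; nothing more can be done
None
```

I pressed the three stoppers home with the shut fingertips in the order small, medium, large clear flask, and handed the job in. That was at about 15 s on the robot's clock, with the arm clear of everything.

- **Pressing:** each stopper slid at roughly 2–5 N. I stopped when the force rose to 8–12 N with almost no further travel. The tip heights there were about 111.5, 127 and 142.5 mm, against 112, 128 and 143 mm for fully home. The fit is within calibration error.
- **Last camera check:** the small and large heads dropped by about 3 px. Flask bases, vial, bottle, tube and the orange flask looked unmoved, judged by eye in one before-and-after scene crop.
- **One disagreement:** the medium head's measured blob dropped only about 2 px, probably because it had merged with the tube cap behind it. The picture itself shows about 3 px, and the force stop was clear at 11.8 N.

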